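Free the parts case's catch and hold its cover open

TASK

Take the flat black tin off the cover of the blue parts case and set it down flat on the bench top clear of the case, without dropping it. Then pull the cover up by its black ball knob: the catch under the cover may or may not be hooked, which cannot be seen, so tug to find out; if it is hooked, a quarter turn of the knob frees it (and a quarter turn of a free one may hook it). Finish while still holding the cover by its knob, standing steadily open at about 40 degrees, and leave the other tools where they lie.

Things in the scene. Friction and masses are not known exactly. Their poses are not given: they have to be found in the camera images.
- case: blue sheet-steel parts case fixed to the bench, 200 (x) x 240 (y) x 75 mm, cover shut. Origin: centre of its underside; +x to the hinge, away from the robot. Hinge axis along y at x = +100, z = 70 mm. Catch: a double-ended bar under the cover turns with the knob and hooks the case within about 40 degrees of pointing front-back; how it stands at the start is unknown.
- cover (a joint): angle of the cover, rad: 0 shut, grows as its front edge rises (0.70 = 40 degrees). It swings easily and falls shut when let go; the pull needed at the knob is about 3 N. With the catch hooked it has only about 0.02 rad of play (4 mm at the knob), then stops hard.
- knob_centre (a point): centre of the black ball knob, 36 mm in diameter, 40 mm above the cover's top on a 14 mm stem; cover shut: x = -60, y = 0, z = 115 mm in the case's frame. The point moves with the cover about the hinge, not with the knob. The knob turns endlessly either way about the axis square to the cover, with slight friction (0.06 N m), and stays where it is left.
- flat_tin: closed flat black tin lying on the cover behind the knob, 58 (its x) x 88 (its y) x 30 mm; origin: centre of its underside, z up. The top of the shut cover is 75 mm above the bench. Light and loose.
- g_clamp: dark iron G-clamp lying flat on the bench near the front edge, right; a bystander, 121 x 207 x 27 mm, origin under its middle
- file: file with a wooden handle lying on the bench near the front edge, left; a bystander, 56 x 261 x 21 mm, origin under the middle
- try_square: try square with a brown stock and steel blade lying on the bench, back left; a bystander, 112 x 202 x 16 mm, origin under the middle
There are look-alikes about, which are no part of the job. What is shaped like the flat_tin but green is not meant.

How it is judged (in metres and radians):
On the way, in this order (a step that is already met when the one before it is completed fails the run):
1. the tin stands flat on the bench top, let go, clear of the case, the cover still shut (height (world z) of flat_tin between -0.01 and 0.008 m and angle between flat_tin's own z axis and vertical below 0.15 rad and linear speed of flat_tin below 0.03 m/s and contact force between flat_tin and the arm below 0.1 N and contact force between flat_tin and case below 0.1 N and value of joint cover below 0.1 rad), for 0.2 s.
2. the cover is lifted past its play (value of joint cover above 0.2 rad), for 0.1 s.
At the end, for the whole second after the job is handed in: The gripper holds the cover at its ball knob (TCP within 35 mm of the knob's centre, fingers bearing on it), the cover still and 0.55 to 0.87 rad (32 to 50 degrees) open; the tin lies flat on the bench top, let go and not touching the case (value of joint cover between 0.55 and 0.87 rad and velocity of joint cover between -0.1 and 0.1 rad/s and contact force between the fingers and cover above 1 N and distance between the grasp point and knob_centre below 0.035 m and height (world z) of flat_tin between -0.01 and 0.008 m and angle between flat_tin's own z axis and vertical below 0.15 rad and linear speed of flat_tin below 0.03 m/s and contact force between flat_tin and the arm below 0.1 N and contact force between flat_tin and case below 0.1 N); the arm keeps its last pose, push and grip.
It fails at once if the tin was dropped (linear speed of flat_tin above 0.7 m/s and contact force between flat_tin and the arm below 0.1 N).
It fails at once if the tin was tipped over (angle between flat_tin's own z axis and vertical above 1 rad).
It fails at once if the G-clamp, file or try square was shifted by more than 30 mm (distance of any of g_clamp, file, try_square from where it was at the start of the episode above 0.03 m).
It also fails if it takes over 64 s, if anything falls off the work surface, if the arm or the gripper's body presses on something with over 40 N, if the wrist force passes 120 N, or if a joint passes its speed limit or range.

ROBOT

A 6-joint arm with a two-finger parallel gripper is mounted at the origin on a cart in front of the work surface, level with it; the furniture and walls round the work are solid. World frame = base frame: x ahead of the robot, y to its left, z up, the work surface at z = 0. Lengths are in m, angles in degrees, forces in N, time in s.
With the tool pointing down it reaches from about 0.3 to 0.75 m from the base axis. Payload 8.5 kg.
Tool frame: the origin (TCP) lies between the finger pads, 19 mm behind the fingertips; this is the grasp point; z points along the fingers, y is the line along which they close (so a half turn about z gives the same grasp; the last joint's range is limited). The gripper opens to 85 mm and grips with 20 to 120 N. Pads are 22 mm wide; open, the fingers measure 114 mm over their backs; the gripper's body (76 mm by 85 mm) begins 54 mm behind the grasp point. The pads swing forward as they close: fully open they stand 13 mm farther back than shut.
Start: joints at [-85.732, 21.807, 74.336, -0, 83.858, -12.336], TCP at [0.157, -0.527, 0.25] pointing down, gripper open.
Joint ranges: [-178.18, 178.18], [-50.72, 133.34], [12.68, 142.11], [-81.47, 261.47], [9.98, 163.14], [-165.26, 165.26]. Speed limits (degrees/s): [136.94, 136.94, 180, 180, 180, 180].

INTERFACE

Orientations are given as a 3x3 rotation matrix whose columns are the frame's x, y, z axes.
In Python, from rig import observe, get_image, close_job gives the robot as it stands.
- The arm moves only by the tool creep_tool, called after "Request:" by a JSON object that holds its "api" and its "payload", one argument or row to a line. Schema: {"type":"object","properties":{"motion":{"type":"array","items":{"type":"array","items":{"type":"number"},"minItems":5,"maxItems":5},"minItems":1,"maxItems":10},"squeeze":{"type":"number"},"only":{"type":"string"},"quiet":{"type":"boolean"},"lines":{"type":"string"}},"required":["motion"],"additionalProperties":false}. motion is a list of rows, 1 to 10 of them, each of 5 numbers: dx, dy, dz in shares of the most that a row can go, 1 being 50 mm, then a turn about the tool's z in fractions of the full range, 1 being 180 degrees, then the finger opening in m; each row shifts and turns the commanded pose from where the row before left it, along the tool's axes as they then stand; what a row does not reach is not made up. A row lasts 1/10 s, in which the tool goes at most 0.05 m and 8.59 degrees, less where a joint would pass 70% of its speed; a pose out of reach is approached as far as the arm can. The fingers move at their own pace and stop on an object; squeeze is the grip in N (left out, the last holds). Time passes only in rows, so rows that do not move let the fingers close. The tool returns the time, the measured TCP pose, the force, the opening and the grip force at its end. only (a regular expression) keeps the lines of the reply that match it, lines (a string "A,B") keeps lines A to B, and quiet returns only ok. Input that does not fit is refused with a message, and nothing moves.
- observe(): the state, without advancing time (a new reading comes with each control period).
- get_image(name): name is "side" or "top"; returns a dict with "pixels" (400x640x3 uint8, red, green, blue), "depth" (400x640 float32, m along the optical axis (not along the pixel's ray), 0 where there is no reading), "K" (3x3 intrinsics, pixels), "distortion" ([k1, k2, p1, p2, k3] as OpenCV has them; the pictures are not rectified), "extrinsics" (4x4, takes a point from world to camera coordinates). Camera axes: x right, y down, z forward; pixel columns grow to the right and rows downward; lengths in m; the calibration is good to about 2 mm. A picture is of the moment at which its call begins.
- close_job(): hands the job in; it is judged then, once.
The state is a dict: "time_s": time; "q": joint angles; "qvel": joint speeds; "joint_efforts": joint torques, N m; "position": TCP position; "tool_rot": TCP orientation; "ft_force": force on the tool from outside, world axes, zero at the start; "wrist_torque": the same for the moment, N m; "grip_width": finger opening in m; "gripper_force": force on a finger pad.
Only numpy, scipy, OpenCV 4.12 (cv2) and the standard library are available. Lean on these libraries where they do the work, as an engineer would, in place of code of your own. Each camera call takes 0.05 s, during which the arm holds its last target. There are 200 camera calls.

## Working session

There is one attempt and no reset: what is moved stays moved. The work goes in short steps, Python scripts to look and compute and a tool call to move; the robot and the scene stay as the last step left them, time stands still between calls to the robot, and variables do not carry over. Pictures are saved under pics/ and viewed, at most 10 in all, crops included, and the job is handed in when it is done.

```bash
mkdir -p pics
```

Run:
```python
from rig import observe,get_image
import cv2,numpy as np
for n in("top","side"):
    d=get_image(n); cv2.imwrite(f"pics/{n}0.png",d["pixels"][:,:,::-1]); np.savez(f"{n}0.npz",**d)
    E=d["extrinsics"]; print(n,-E[:3,:3].T@E[:3,3],E[:3,:3].round(2).tolist(),d["K"].tolist(),d["distortion"])
s=observe();print(s["time_s"],s["position"],s["tool_rot"])
```

```text
top [ 0.24609015 -0.00330332  1.60589427] [[0.0, -1.0, 0.0], [-0.99, -0.0, -0.16], [0.16, -0.0, -0.99]] [[501.4443399008281, 0.0, 322.64441947409273], [0.0, 501.4443399008281, 199.9120547317165], [0.0, 0.0, 1.0]] [-0.14375358  0.          0.          0.          0.        ]
side [-0.14361127  1.14744302  1.0659925 ] [[-0.88, -0.47, -0.02], [-0.26, 0.53, -0.81], [0.39, -0.71, -0.59]] [[463.6446624252963, 0.0, 318.8597495937438], [0.0, 463.6446624252963, 199.49810352424177], [0.0, 0.0, 1.0]] [0.03102933 0.         0.         0.         0.        ]
0.1 [ 0.15712368 -0.52682717  0.24948416] [[ 9.58309311e-01  2.85732836e-01 -1.02297543e-04]
 [ 2.85732720e-01 -9.58308451e-01  1.31384335e-03]
 [ 2.77375588e-04 -1.28829807e-03 -9.99999132e-01]]
```

View pics/top0.png

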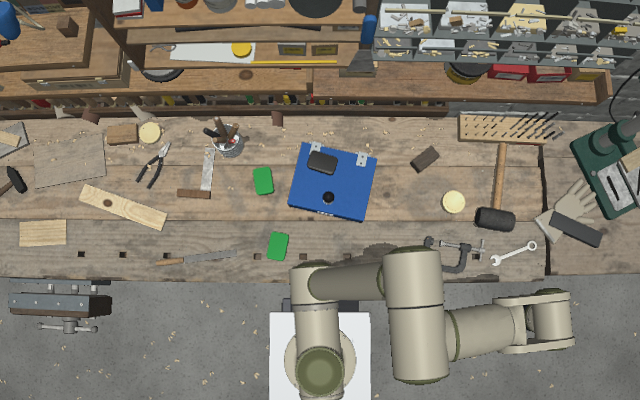

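View pics/side0.png

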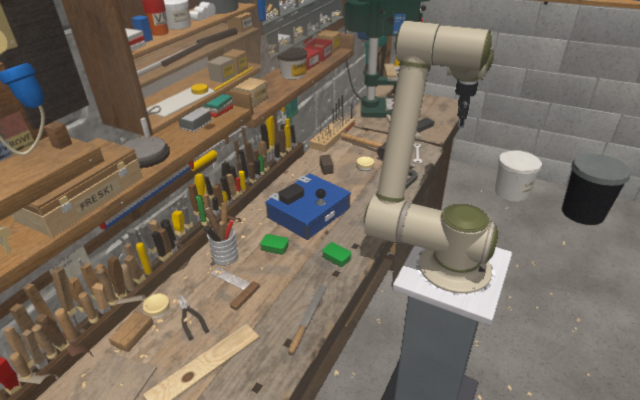

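The top view shows the black knob at (328,197), the tin at (322,162) and the blue case around (333,182). Green look-alikes are at (263,180) and (277,246). The bench right of the case, around (405,190), is free.

Create h.py:
```python
import numpy as np,cv2
def ray(d,px):
    E=d["extrinsics"];u=cv2.undistortPoints(np.float64(px).reshape(-1,1,2),d["K"],d["distortion"])[:,0]
    return -E[:3,:3].T@E[:3,3], np.c_[u,np.ones(len(u))]@E[:3,:3]
def onz(d,px,z):
    c,r=ray(d,px); return c+r*((z-c[2])/r[:,2])[:,None]
def meet(d1,p1,d2,p2):
    A=np.zeros((3,3));b=np.zeros(3)
    for d,p in((d1,p1),(d2,p2)):
        c,r=ray(d,[p]);r=r[0]/np.linalg.norm(r);M=np.eye(3)-np.outer(r,r);A+=M;b+=M@c
    return np.linalg.solve(A,b)
def blobs(m,box,amin=30):
    x0,y0,x1,y1=box;k=np.zeros(m.shape,np.uint8);k[y0:y1,x0:x1]=m[y0:y1,x0:x1]
    return [c for c in cv2.findContours(k,cv2.RETR_EXTERNAL,cv2.CHAIN_APPROX_NONE)[0] if cv2.contourArea(c)>amin]
def cen(c):
    M=cv2.moments(c);return np.array([M["m10"],M["m01"]])/M["m00"]
```

Run:
```python
from h import *
t=dict(np.load("top0.npz"));s=dict(np.load("side0.npz"))
def dark(d):return (d["pixels"].max(2)<75).astype(np.uint8)
def blue(d):
    h=cv2.cvtColor(d["pixels"],cv2.COLOR_RGB2HSV);return ((h[...,0]>100)&(h[...,0]<130)&(h[...,1]>130)&(h[...,2]>50)).astype(np.uint8)
c=max(blobs(blue(t),(270,125,400,235)),key=cv2.contourArea);
P=onz(t,c[:,0],.075)[:,:2].astype(np.float32);print("case",cv2.minAreaRect(cv2.convexHull(P)))
for c in blobs(dark(t),(300,145,345,210)):
    print("top",cen(c),cv2.contourArea(c))
    for z in(.09,.105,.115):print(z,cv2.minAreaRect(onz(t,c[:,0],z)[:,:2].astype(np.float32)))
for c in blobs(dark(s),(270,175,335,210)):print("side",cen(c),cv2.boundingRect(c),cv2.contourArea(c))
hp=lambda n,p:print(n,onz(t,[p],0)[0])
hp("block",(425,158));hp("bowl",(453,202));hp("clampL",(428,240));hp("mallet",(478,218));hp("free",(410,195))
for name,d,bx in(("t",t,(285,130,385,225)),("s",s,(255,165,360,240))):
    x0,y0,x1,y1=bx;cv2.imwrite(f"pics/c{name}.png",cv2.resize(d["pixels"][y0:y1,x0:x1,::-1],None,fx=6,fy=6))
```

```text
case ((0.5532197952270508, -0.036666348576545715), (0.24167172610759735, 0.20759053528308868), 77.25048828125)
top [328.12851406 196.90361446] 83.0
0.09 ((0.5019260048866272, -0.024428755044937134), (0.03109983168542385, 0.030692460015416145), 0.15415769815444946)
0.105 ((0.4993944764137268, -0.024219712242484093), (0.0307921115309, 0.03038874641060829), 0.1541052609682083)
0.115 ((0.497706800699234, -0.02408035472035408), (0.030586985871195793, 0.030186280608177185), 0.15415924787521362)
top [322.00631579 162.63263158] 475.0
0.09 ((0.6098034381866455, -0.005453068763017654), (0.08758638054132462, 0.05994435399770737), 72.34835815429688)
0.105 ((0.6062044501304626, -0.005431812256574631), (0.08671968430280685, 0.059351202100515366), 72.34837341308594)
0.115 ((0.6038051247596741, -0.005417652428150177), (0.0861419066786766, 0.058955829590559006), 72.34838104248047)
side [320.10703364 193.35168196] (316, 189, 9, 10) 54.5
side [290.99398907 193.54590164] (279, 184, 25, 20) 305.0
block [ 0.64939178 -0.34728933  0.        ]
bowl [ 0.5019573 -0.4356285  0.       ]
clampL [ 0.37745293 -0.3488526   0.        ]
mallet [ 0.44912749 -0.51745691  0.        ]
free [ 0.52466659 -0.29358841  0.        ]
```

View pics/ct.png

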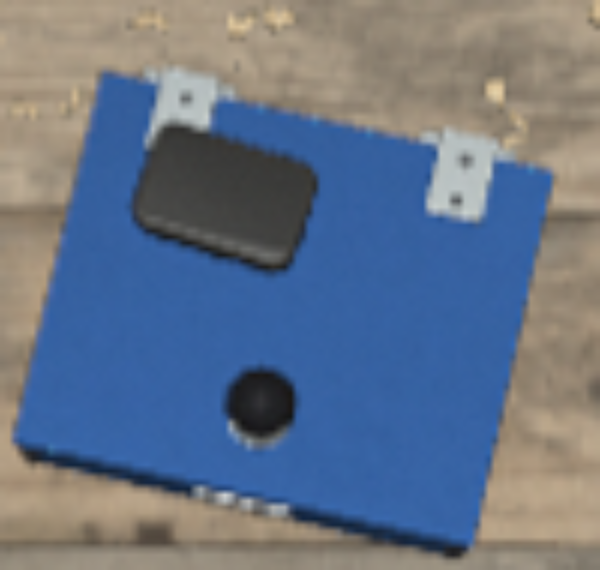

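Run:
```python
from h import *
t=dict(np.load("top0.npz"));s=dict(np.load("side0.npz"))
print(meet(t,(328.3,197),s,(320.3,193.5)), meet(t,(322,162.6),s,(291,193.5)))
```

```text
[ 0.49808866 -0.02486716  0.11425576] [ 0.60959908 -0.00579572  0.09098046]
```

The crop shows the shut cover with its front edge at the bottom, the knob at crop (261,402) and the tin at (226,197). Case yaw is about -12.75° and tin yaw about -17.6°. I'll turn the tool to close across the tin's 58 mm side, then move over it.

The rows are not in the units I measure in: shifts go in shares of 50 mm and turns go in shares of 180 degrees. I convert before sending: -8 degrees is -0.0444.

Request:
{"api": "creep_tool", "payload": {
  "motion": [
    [0, 0, 0, -0.0444, 0.085],
    [0, 0, 0, -0.0444, 0.085],
    [0, 0, 0, -0.0444, 0.085],
    [0, 0, 0, -0.0444, 0.085],
    [0, 0, 0, -0.0444, 0.085],
    [0, 0, 0, -0.0444, 0.085],
    [0, 0, 0, -0.0428, 0.085]
  ],
  "squeeze": 30
}}

```text
time_s: 0.8
position: [0.1572, -0.5269, 0.2497]
tool_rot: [[0.299, 0.954, -0.0], [0.954, -0.299, 0.001], [0.001, -0.0, -1.0]]
ft_force: [-0.4, -0.1, 0.2]
grip_width: 0.0847
gripper_force: 0.0
```

Request:
{"api": "creep_tool", "payload": {
  "motion": [
    [0.8, 0.34, 0, 0, 0.085],
    [0.8, 0.34, 0, 0, 0.085],
    [0.8, 0.34, 0, 0, 0.085],
    [0.8, 0.34, 0, 0, 0.085],
    [0.8, 0.34, 0, 0, 0.085],
    [0.8, 0.34, 0, 0, 0.085],
    [0.8, 0.34, 0, 0, 0.085],
    [0.8, 0.34, 0, 0, 0.085]
  ]
}}

```text
time_s: 1.6
position: [0.3848, -0.2619, 0.2499]
tool_rot: [[0.304, 0.953, -0.0], [0.953, -0.304, 0.0], [0.0, -0.0, -1.0]]
ft_force: [0.9, -1.0, -0.9]
grip_width: 0.0851
gripper_force: 0.0
```

Add to h.py:
```python
def go(p,yaw=None):
    from rig import observe
    s=observe();R=s["tool_rot"];print("t",s["time_s"],"pos",s["position"].round(4) if hasattr(s["position"],"round") else s["position"],"tool delta",(np.array(R).T@(np.array(p)-s["position"])).round(4),"yaw x",np.degrees(np.arctan2(R[1][0],R[0][0])).round(2),"q",np.round(s["q"],1),"F",np.round(s["ft_force"],1))
```

```bash
python3 -c "
from h import *
go([.607,-.0055,.25])"
```

```text
t 1.6 pos [ 0.3848 -0.2619  0.2499] tool delta [ 3.119e-01  1.337e-01 -1.000e-04] yaw x 72.29 q [-48.9  13.3  87.    0.   79.7 -31.2] F [ 0.9 -1.  -0.9]
```

To row units: 0.04 m is 0.8, 0.03 m is 0.6.

Request:
{"api": "creep_tool", "payload": {
  "motion": [
    [0.8, 0.34, 0, 0, 0.085],
    [0.8, 0.34, 0, 0, 0.085],
    [0.8, 0.34, 0, 0, 0.085],
    [0.8, 0.34, 0, 0, 0.085],
    [0.8, 0.34, 0, 0, 0.085],
    [0.8, 0.34, 0, 0, 0.085],
    [0.8, 0.34, 0, 0, 0.085],
    [0.6, 0.24, 0, 0, 0.085],
    [0, 0, 0, 0, 0.085],
    [0, 0, 0, 0, 0.085]
  ],
  "quiet": true
}}

```text
ok
```

```bash
python3 -c "
from h import *
go([.607,-.0055,.1])"
```

```text
t 2.6 pos [ 0.6029 -0.0076  0.2493] tool delta [0.0033 0.0034 0.1493] yaw x 72.37 q [-12.   27.3  65.4  -0.   87.4   5.7] F [-0.4 -0.6 -0.7]
```

To row units: 0.03 m is 0.6, 0.02 m is 0.4.

Request:
{"api": "creep_tool", "payload": {
  "motion": [
    [0.06, 0.06, 0.6, 0, 0.085],
    [0, 0, 0.6, 0, 0.085],
    [0, 0, 0.6, 0, 0.085],
    [0, 0, 0.4, 0, 0.085],
    [0, 0, 0.3, 0, 0.085],
    [0, 0, 0.24, 0, 0.085],
    [0, 0, 0.2, 0, 0.085],
    [0, 0, 0, 0, 0.085],
    [0, 0, 0, 0, 0.085]
  ]
}}

```text
time_s: 3.5
position: [0.607, -0.0063, 0.1035]
tool_rot: [[0.304, 0.953, 0.001], [0.953, -0.304, -0.0], [0.0, 0.001, -1.0]]
ft_force: [0.6, 0.4, -0.1]
grip_width: 0.085
gripper_force: 0.0
```

Run:
```python
from h import *
from rig import get_image
go([.607,-.0055,.1])
d=get_image("side");cv2.imwrite("pics/s1.png",cv2.resize(d["pixels"][110:260,240:400,::-1],None,fx=4,fy=4))
```

```text
t 3.5 pos [ 0.607  -0.0063  0.1035] tool delta [ 0.0008 -0.0002  0.0035] yaw x 72.29 q [-11.8  35.1  76.9  -0.   67.9   6. ] F [ 0.6  0.4 -0.1]
```

View pics/s1.png

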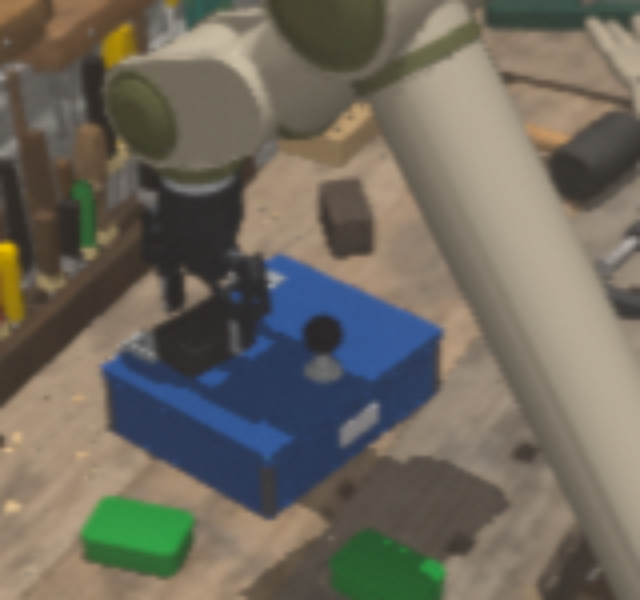

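The fingers straddle the tin at crop (195,335), clear of the knob at (322,335). I'll lower 4 mm and grip gently.

To row units: 0.004 m is 0.08.

Request:
{"api": "creep_tool", "payload": {
  "motion": [
    [0, 0, 0.08, 0, 0.085],
    [0, 0, 0, 0, 0.06],
    [0, 0, 0, 0, 0.05],
    [0, 0, 0, 0, 0.04],
    [0, 0, 0, 0, 0.04],
    [0, 0, 0, 0, 0.04],
    [0, 0, 0, 0, 0.04],
    [0, 0, 0, 0, 0.04]
  ],
  "squeeze": 30
}}

```text
time_s: 4.35
position: [0.6071, -0.0061, 0.0994]
tool_rot: [[0.304, 0.953, 0.001], [0.953, -0.304, -0.0], [0.0, 0.001, -1.0]]
ft_force: [0.7, 0.1, 6.1]
grip_width: 0.0573
gripper_force: 33.1
```

Request:
{"api": "creep_tool", "payload": {
  "motion": [
    [0, 0, -0.1, 0, 0.04],
    [0, 0, -0.4, 0, 0.04],
    [0, 0, -0.6, 0, 0.04],
    [0, 0, -0.6, 0, 0.04],
    [0, 0, -0.6, 0, 0.04],
    [0, 0, 0, 0, 0.04],
    [0, 0, 0, 0, 0.04]
  ]
}}

```text
time_s: 5.05
position: [0.6064, -0.006, 0.2135]
tool_rot: [[0.304, 0.953, -0.001], [0.953, -0.304, 0.0], [-0.0, -0.001, -1.0]]
ft_force: [-0.5, -0.4, -2.4]
grip_width: 0.0575
gripper_force: 33.0
```

```bash
python3 -c "
from h import *
go([.52,-.27,.21])"
```

```text
t 5.05 pos [ 0.6064 -0.006   0.2135] tool delta [-0.2778 -0.0021  0.0035] yaw x 72.31 q [-11.7  29.   68.4  -0.   82.6   6. ] F [-0.5 -0.4 -2.4]
```

To row units: -0.035 m is -0.7, -0.03 m is -0.6.

Request:
{"api": "creep_tool", "payload": {
  "motion": [
    [-0.4, 0, 0, 0, 0.04],
    [-0.7, 0, 0, 0, 0.04],
    [-0.7, 0, 0, 0, 0.04],
    [-0.7, 0, 0, 0, 0.04],
    [-0.7, 0, 0, 0, 0.04],
    [-0.7, 0, 0, 0, 0.04],
    [-0.7, 0, 0, 0, 0.04],
    [-0.6, 0, 0, 0, 0.04],
    [-0.36, -0.04, 0, 0, 0.04],
    [0, 0, 0, 0, 0.04]
  ],
  "quiet": true
}}

```text
ok
```

Request:
{"api": "creep_tool", "payload": {
  "motion": [
    [0, 0, 0.4, 0, 0.04],
    [0, 0, 0.6, 0, 0.04],
    [0, 0, 0.6, 0, 0.04],
    [0, 0, 0.6, 0, 0.04],
    [0, 0, 0.6, 0, 0.04],
    [0, 0, 0.4, 0, 0.04],
    [0, 0, 0.2, 0, 0.04],
    [0, 0, 0.1, 0, 0.04],
    [0, 0, 0, 0, 0.04],
    [0, 0, 0, 0, 0.04]
  ]
}}

```text
time_s: 7.05
position: [0.5208, -0.2704, 0.0398]
tool_rot: [[0.304, 0.953, 0.001], [0.953, -0.304, -0.001], [-0.0, 0.001, -1.0]]
ft_force: [-0.1, -0.2, -1.6]
grip_width: 0.0578
gripper_force: 32.9
```

Run:
```python
from h import *
from rig import get_image
go([.52,-.27,.026])
```

```text
t 7.05 pos [ 0.5208 -0.2704  0.0398] tool delta [ 0.0002 -0.0009  0.0138] yaw x 72.31 q [-39.   38.2  83.9   0.   57.8 -21.3] F [-0.1 -0.2 -1.6]
```

To row units: 0.005 m is 0.1, 0.004 m is 0.08.

Request:
{"api": "creep_tool", "payload": {
  "motion": [
    [0, 0, 0.1, 0, 0.04],
    [0, 0, 0.08, 0, 0.04],
    [0, 0, 0.06, 0, 0.04],
    [0, 0, 0, 0, 0.04],
    [0, 0, 0, 0, 0.04]
  ]
}}

```text
time_s: 7.55
position: [0.5204, -0.2703, 0.027]
tool_rot: [[0.304, 0.953, -0.0], [0.953, -0.304, 0.0], [0.0, -0.0, -1.0]]
ft_force: [0.3, 0.2, -1.3]
grip_width: 0.0574
gripper_force: 32.9
```

Request:
{"api": "creep_tool", "payload": {
  "motion": [
    [0, 0, 0.02, 0, 0.04],
    [0, 0, 0.02, 0, 0.04],
    [0, 0, 0, 0, 0.04]
  ]
}}

```text
time_s: 7.85
position: [0.5204, -0.2703, 0.0249]
tool_rot: [[0.304, 0.953, -0.0], [0.953, -0.304, 0.0], [0.0, -0.0, -1.0]]
ft_force: [-0.3, -0.5, -1.9]
grip_width: 0.0575
gripper_force: 32.9
```

To row units: 0.001 m is 0.02.

Request:
{"api": "creep_tool", "payload": {
  "motion": [
    [0, 0, 0.02, 0, 0.04],
    [0, 0, 0, 0, 0.04]
  ]
}}

```text
time_s: 8.05
position: [0.5205, -0.2704, 0.0245]
tool_rot: [[0.304, 0.953, 0.0], [0.953, -0.304, -0.0], [-0.0, 0.0, -1.0]]
ft_force: [-1.1, 1.0, 3.1]
grip_width: 0.0573
gripper_force: 33.5
```

Request:
{"api": "creep_tool", "payload": {
  "motion": [
    [0, 0, 0.02, 0, 0.04],
    [0, 0, 0, 0, 0.04]
  ]
}}

```text
time_s: 8.25
position: [0.5204, -0.2704, 0.0244]
tool_rot: [[0.304, 0.953, 0.001], [0.953, -0.304, -0.001], [-0.0, 0.001, -1.0]]
ft_force: [-4.2, 1.9, 12.5]
grip_width: 0.0575
gripper_force: 34.6
```

Contact. I'll release, retreat straight up and check the tin.

To row units: -0.045 m is -0.9, -0.04 m is -0.8.

Request:
{"api": "creep_tool", "payload": {
  "motion": [
    [0, 0, -0.02, 0, 0.085],
    [0, 0, 0, 0, 0.085],
    [0, 0, 0, 0, 0.085],
    [0, 0, 0, 0, 0.085],
    [0, 0, -0.2, 0, 0.085],
    [0, 0, -0.6, 0, 0.085],
    [0, 0, -0.8, 0, 0.085],
    [0, 0, -0.9, 0, 0.085],
    [0, 0, -0.9, 0, 0.085],
    [0, 0, -0.9, 0, 0.085]
  ]
}}

```text
time_s: 9.25
position: [0.52, -0.27, 0.2418]
tool_rot: [[0.304, 0.953, 0.001], [0.953, -0.304, -0.0], [-0.0, 0.001, -1.0]]
ft_force: [1.0, 0.2, -0.4]
grip_width: 0.085
gripper_force: 0.0
```

Request:
{"api": "creep_tool", "payload": {
  "motion": [
    [0, 0, 0, 0.0472, 0.085],
    [0, 0, 0, 0.0472, 0.085],
    [0, 0, 0, 0.0472, 0.085],
    [0, 0, 0, 0.0472, 0.085],
    [0, 0, 0, 0.0472, 0.085],
    [0, 0, 0, 0.0472, 0.085],
    [0, 0, 0, 0.0472, 0.085],
    [0, 0, 0, 0.0472, 0.085],
    [0, 0, 0, 0.0472, 0.085],
    [0, 0, 0, 0.0472, 0.085]
  ]
}}

```text
time_s: 10.25
position: [0.5203, -0.2702, 0.2397]
tool_rot: [[0.974, -0.226, 0.0], [-0.226, -0.974, -0.0], [0.0, 0.0, -1.0]]
ft_force: [-0.0, -0.3, -0.9]
grip_width: 0.0849
gripper_force: 0.0
```

Run:
```python
from h import *
from rig import get_image
go([.498,-.0245,.22])
d=get_image("side");np.savez("s2.npz",**d);cv2.imwrite("pics/s2.png",cv2.resize(d["pixels"][110:260,240:440,::-1],None,fx=4,fy=4))
```

```text
t 10.25 pos [ 0.5203 -0.2702  0.2397] tool delta [-0.0771 -0.2343  0.0196] yaw x -13.05 q [-39.   25.9  69.4  -0.   84.7  64. ] F [-0.  -0.3 -0.9]
```

View pics/s2.png

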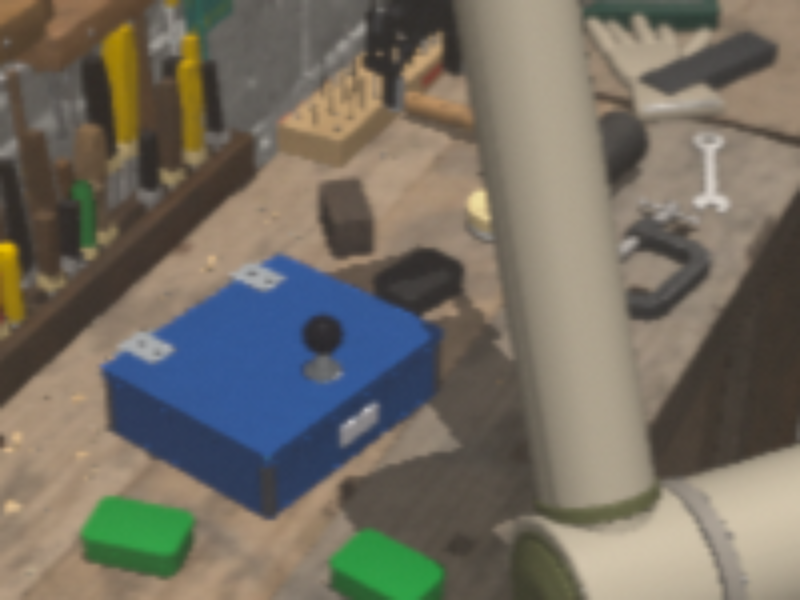

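The tin lies flat on the bench at crop (418,280), clear of the case. Next I'll move over the knob at (322,334).

To row units: -0.03 m is -0.6, -0.024 m is -0.48.

Request:
{"api": "creep_tool", "payload": {
  "motion": [
    [-0.2, -0.6, 0, 0, 0.085],
    [-0.2, -0.6, 0, 0, 0.085],
    [-0.2, -0.6, 0, 0, 0.085],
    [-0.2, -0.6, 0, 0, 0.085],
    [-0.2, -0.6, 0, 0, 0.085],
    [-0.2, -0.6, 0, 0, 0.085],
    [-0.2, -0.6, 0, 0, 0.085],
    [-0.14, -0.48, 0, 0, 0.085],
    [0, 0, 0, 0, 0.085],
    [0, 0, 0, 0, 0.085]
  ],
  "quiet": true
}}

```text
ok
```

```bash
python3 -c "
from h import *
go([.498,-.0245,.115])"
```

```text
t 11.3 pos [ 0.4967 -0.0251  0.2395] tool delta [ 0.001  -0.0009  0.1245] yaw x -12.54 q [-16.6  17.   83.5  -0.   79.4  86. ] F [-0.1  0.6 -0.2]
```

To row units: 0.03 m is 0.6, 0.02 m is 0.4.

Request:
{"api": "creep_tool", "payload": {
  "motion": [
    [0.02, -0.02, 0.4, 0, 0.085],
    [0, 0, 0.6, 0, 0.085],
    [0, 0, 0.6, 0, 0.085],
    [0, 0, 0.4, 0, 0.085],
    [0, 0, 0.2, 0, 0.085],
    [0, 0, 0.2, 0, 0.085],
    [0, 0, 0.1, 0, 0.085],
    [0, 0, 0, 0, 0.085]
  ]
}}

```text
time_s: 12.1
position: [0.498, -0.0246, 0.114]
tool_rot: [[0.976, -0.22, -0.0], [-0.22, -0.976, 0.0], [-0.0, -0.0, -1.0]]
ft_force: [0.1, -0.7, 0.1]
grip_width: 0.0853
gripper_force: 0.0
```

Request:
{"api": "creep_tool", "payload": {
  "motion": [
    [0, 0, 0, 0, 0.03],
    [0, 0, 0, 0, 0.03],
    [0, 0, 0, 0, 0.03],
    [0, 0, 0, 0, 0.03],
    [0, 0, 0, 0, 0.03],
    [0, 0, 0, 0, 0.03],
    [0, 0, 0, 0, 0.03],
    [0, 0, 0, 0, 0.03]
  ],
  "squeeze": 50
}}

```text
time_s: 12.9
position: [0.4981, -0.0241, 0.1147]
tool_rot: [[0.976, -0.22, 0.001], [-0.22, -0.976, 0.0], [0.001, -0.0, -1.0]]
ft_force: [0.2, 1.3, 5.3]
grip_width: 0.0336
gripper_force: 49.1
```

Request:
{"api": "creep_tool", "payload": {
  "motion": [
    [0, 0, -0.06, 0, 0.03],
    [0, 0, -0.06, 0, 0.03],
    [0, 0, 0, 0, 0.03]
  ]
}}

```text
time_s: 13.2
position: [0.4988, -0.0243, 0.1192]
tool_rot: [[0.975, -0.22, 0.002], [-0.22, -0.975, 0.0], [0.002, -0.001, -1.0]]
ft_force: [10.1, 1.1, -15.3]
grip_width: 0.0335
gripper_force: 53.7
```

To row units: -0.002 m is -0.04.

Request:
{"api": "creep_tool", "payload": {
  "motion": [
    [0, 0, -0.04, 0, 0.03],
    [0, 0, 0, 0, 0.03],
    [0, 0, 0, 0, 0.03]
  ]
}}

```text
time_s: 13.5
position: [0.4987, -0.0243, 0.1198]
tool_rot: [[0.975, -0.22, 0.0], [-0.22, -0.975, 0.001], [-0.0, -0.001, -1.0]]
ft_force: [14.0, 0.2, -29.8]
grip_width: 0.0332
gripper_force: 54.1
```

It stops hard: -30 N at 5 mm, so the catch is hooked. I'll go back down and turn the knob a quarter.

To row units: 0.004 m is 0.08, -8.5 degrees is -0.0472.

Request:
{"api": "creep_tool", "payload": {
  "motion": [
    [0, 0, 0.08, 0, 0.03],
    [0, 0, 0.08, 0, 0.03],
    [0, 0, 0, 0, 0.03],
    [0, 0, 0, -0.0472, 0.03],
    [0, 0, 0, -0.0472, 0.03],
    [0, 0, 0, -0.0472, 0.03],
    [0, 0, 0, -0.0472, 0.03],
    [0, 0, 0, -0.0472, 0.03],
    [0, 0, 0, -0.0472, 0.03],
    [0, 0, 0, -0.0472, 0.03]
  ]
}}

```text
time_s: 14.5
position: [0.4983, -0.0248, 0.1148]
tool_rot: [[0.68, 0.733, 0.002], [0.733, -0.68, -0.001], [0.0, 0.002, -1.0]]
ft_force: [0.6, -2.0, 3.0]
grip_width: 0.0336
gripper_force: 56.9
```

Request:
{"api": "creep_tool", "payload": {
  "motion": [
    [0, 0, 0, -0.0472, 0.03],
    [0, 0, 0, -0.0472, 0.03],
    [0, 0, 0, -0.0472, 0.03],
    [0, 0, 0, -0.0278, 0.03],
    [0, 0, 0, 0, 0.03],
    [0, 0, 0, 0, 0.03]
  ]
}}

```text
time_s: 15.1
position: [0.4987, -0.025, 0.1148]
tool_rot: [[0.222, 0.975, 0.002], [0.975, -0.222, -0.002], [-0.001, 0.003, -1.0]]
ft_force: [2.9, -4.5, 4.8]
grip_width: 0.034
gripper_force: 56.9
```

To row units: 8.5 degrees is 0.0472.

Request:
{"api": "creep_tool", "payload": {
  "motion": [
    [0, 0, 0, 0, 0.08],
    [0, 0, 0, 0, 0.08],
    [0, 0, 0, 0, 0.08],
    [0, 0, 0, 0, 0.08],
    [0, 0, 0, 0.0472, 0.08],
    [0, 0, 0, 0.0472, 0.08],
    [0, 0, 0, 0.0472, 0.08],
    [0, 0, 0, 0.0472, 0.08],
    [0, 0, 0, 0.0472, 0.08],
    [0, 0, 0, 0.0472, 0.08]
  ],
  "quiet": true
}}

```text
ok
```

Request:
{"api": "creep_tool", "payload": {
  "motion": [
    [0, 0, 0, 0.0472, 0.08],
    [0, 0, 0, 0.0472, 0.08],
    [0, 0, 0, 0.0472, 0.08],
    [0, 0, 0, 0.0472, 0.08],
    [0, 0, 0, 0.0278, 0.08],
    [0, 0, 0, 0, 0.08],
    [0, 0, 0, 0, 0.08]
  ]
}}

```text
time_s: 16.8
position: [0.4978, -0.0243, 0.114]
tool_rot: [[0.976, -0.217, -0.0], [-0.217, -0.976, 0.0], [-0.0, -0.0, -1.0]]
ft_force: [-0.4, -0.5, 0.1]
grip_width: 0.08
gripper_force: 0.0
```

Request:
{"api": "creep_tool", "payload": {
  "motion": [
    [0, 0, 0, 0, 0.03],
    [0, 0, 0, 0, 0.03],
    [0, 0, 0, 0, 0.03],
    [0, 0, 0, 0, 0.03],
    [0, 0, 0, 0, 0.03],
    [0, 0, 0, 0, 0.03],
    [0, 0, 0, 0, 0.03],
    [0, 0, 0, 0, 0.03]
  ],
  "squeeze": 50
}}

```text
time_s: 17.6
position: [0.498, -0.0241, 0.1143]
tool_rot: [[0.976, -0.22, 0.0], [-0.22, -0.976, 0.0], [0.0, -0.0, -1.0]]
ft_force: [-1.5, 2.5, 4.4]
grip_width: 0.0338
gripper_force: 49.3
```

Request:
{"api": "creep_tool", "payload": {
  "motion": [
    [0, 0, -0.08, 0, 0.03],
    [0.02, 0, -0.08, 0, 0.03],
    [0, 0, 0, 0, 0.03]
  ]
}}

```text
time_s: 17.9
position: [0.5, -0.0246, 0.1222]
tool_rot: [[0.976, -0.22, 0.003], [-0.22, -0.976, 0.0], [0.003, -0.001, -1.0]]
ft_force: [6.0, 1.1, -4.4]
grip_width: 0.0335
gripper_force: 50.1
```

Only -4.4 N at 8 mm, so the cover is free. I'll follow the arc in halves.

To row units: -0.008 m is -0.16, -0.007 m is -0.14.

Request:
{"api": "creep_tool", "payload": {
  "motion": [
    [0.04, 0, -0.08, 0, 0.03],
    [0.04, 0, -0.08, 0, 0.03],
    [0.06, 0, -0.14, 0, 0.03],
    [0.08, 0, -0.16, 0, 0.03],
    [0.08, 0, -0.14, 0, 0.03],
    [0.08, 0, -0.14, 0, 0.03],
    [0.1, 0, -0.14, 0, 0.03],
    [0.1, 0, -0.12, 0, 0.03],
    [0, 0, 0, 0, 0.03]
  ]
}}

```text
time_s: 18.8
position: [0.5276, -0.0309, 0.173]
tool_rot: [[0.976, -0.22, 0.0], [-0.22, -0.976, 0.0], [0.0, -0.0, -1.0]]
ft_force: [-1.9, 5.1, -2.7]
grip_width: 0.0339
gripper_force: 50.1
```

Run:
```python
from h import *
from rig import get_image
go([.498+.0301*.975,-.0245-.0301*.221,.115+.0587])
d=get_image("side");cv2.imwrite("pics/s3.png",cv2.resize(d["pixels"][110:260,240:440,::-1],None,fx=4,fy=4))
```

```text
t 18.8 pos [ 0.5276 -0.0309  0.173 ] tool delta [-0.0002  0.0003 -0.0007] yaw x -12.69 q [-16.2  23.7  85.    0.   71.3  86.5] F [-1.9  5.1 -2.7]
```

View pics/s3.png

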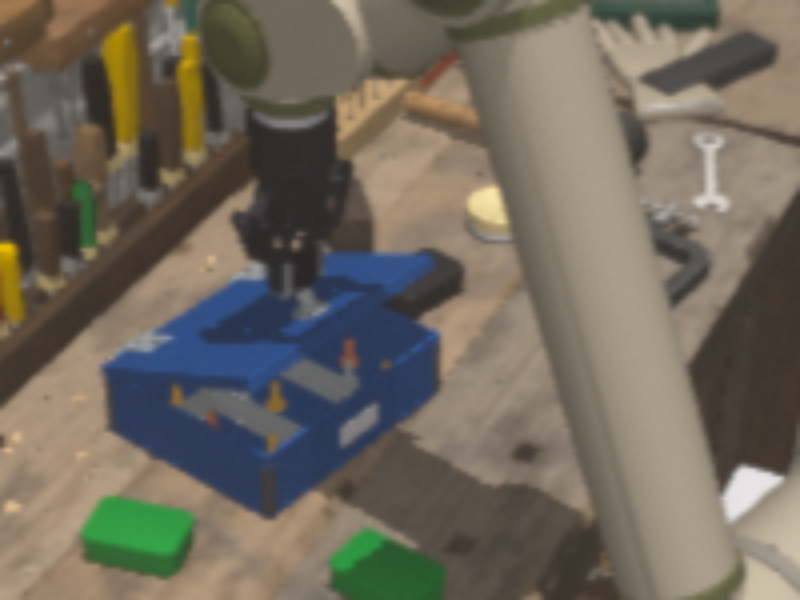

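The cover is open about 23° with the knob in the gripper at crop (295,280), and the tin is undisturbed. I'll go on to 0.70.

To row units: -0.0065 m is -0.13, -0.006 m is -0.12.

Request:
{"api": "creep_tool", "payload": {
  "motion": [
    [0.11, 0, -0.13, 0, 0.03],
    [0.11, 0, -0.12, 0, 0.03],
    [0.12, 0, -0.11, 0, 0.03],
    [0.12, 0, -0.11, 0, 0.03],
    [0.13, 0, -0.1, 0, 0.03],
    [0.13, 0, -0.1, 0, 0.03],
    [0, 0, 0, 0, 0.03],
    [0, 0, 0, 0, 0.03],
    [0, 0, 0, 0, 0.03]
  ]
}}

```text
time_s: 19.75
position: [0.5626, -0.0388, 0.2056]
tool_rot: [[0.976, -0.22, 0.0], [-0.22, -0.976, 0.0], [0.0, -0.0, -1.0]]
ft_force: [0.4, 3.8, -3.8]
grip_width: 0.0336
gripper_force: 50.2
```

Run:
```python
from h import *
from rig import get_image
go([.498+.0666*.975,-.0245-.0666*.221,.115+.0925])
d=get_image("side");cv2.imwrite("pics/s4.png",cv2.resize(d["pixels"][110:260,240:440,::-1],None,fx=4,fy=4))
```

```text
t 19.75 pos [ 0.5626 -0.0388  0.2056] tool delta [ 0.0004  0.0003 -0.0019] yaw x -12.69 q [-16.   25.2  76.4   0.   78.4  86.7] F [ 0.4  3.8 -3.8]
```

View pics/s4.png

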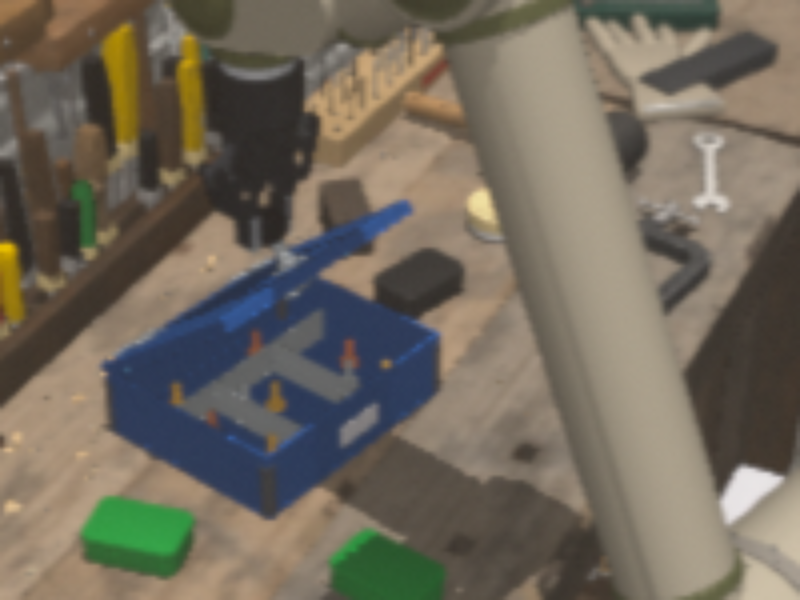

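The cover stands about 40° open, held at the knob near (258,235). The tin lies flat and free at (418,280).

Request:
{"api": "creep_tool", "payload": {
  "motion": [
    [0, 0, 0, 0, 0.03],
    [0, 0, 0, 0, 0.03],
    [0, 0, 0, 0, 0.03],
    [0, 0, 0, 0, 0.03],
    [0, 0, 0, 0, 0.03]
  ]
}}

```text
time_s: 20.3
position: [0.5625, -0.0389, 0.2056]
tool_rot: [[0.976, -0.22, 0.0], [-0.22, -0.976, 0.0], [0.0, -0.0, -1.0]]
ft_force: [-0.2, 5.3, -4.2]
grip_width: 0.0337
gripper_force: 50.2
```

```bash
python3 -c "
from rig import close_job
print(close_job())"
```

```text
the job is handed in; nothing more can be done
None
```

The job is handed in at 20.3 s of robot time, with no verdict returned: the tin lies flat on the bench clear of the case, the catch was hooked and a quarter turn freed it, and the gripper holds the cover by its knob at about 40°.

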